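# Release a clamped eye bar with the reversing ratchet and put it on the green post

## Task

The ratchet on the clamp bolt is still set to tighten. Flip its red direction lever fully over to the loosening side, then swing the handle anticlockwise (seen from above) until the bolt and its yellow hold-down dog have turned about a quarter turn and the bar is free; turn the bolt with the ratchet only, never by pushing the dog. Then lift the aluminium eye bar out and thread its eye onto the green post so that it lies flat on the table, let go, and leave the loose tools and the cup where they are.

Things in the scene. Friction and masses are not known exactly. Their poses are not given: they have to be found in the camera images.
- fixture: Fixed blue plate 100 x 255 x 15 mm. Origin: on the vertical bolt axis at table height; +y points from the bolt along the clamped bar. Plate: y -50 to +205, x -50 to +50 mm. 8 mm brass pins, 9 mm high, locate the bar with 1.5 mm play: at x +-21.5, y 45 and 138 mm, and at its far end. Up the bolt: yellow dog, dark socket (radius 16 mm), ratchet head (radius 30 mm, 60 to 84 mm above the table).
- bolt_turn (a joint): Turn of the hex bolt with socket and yellow dog (one rigid part), rad, positive anticlockwise from above (loosening). 0 = tight, a hard stop; other stop at 2.0. Needs about 0.45 N m (4 N at 120 mm), stays where left. At 0 the dog points along fixture +y, its toe 20 mm over the bar's end and 1.5 mm above it, so the bar cannot be lifted. Clear of the bar from about 1.15; 1.2 or more is wanted.
- bolt: Yellow hold-down dog, a bar 18 mm wide, 10 mm thick, 28 to 39 mm above the table. Origin on the bolt axis at table height; its +y axis points to its toe, 54 mm out. One part with bolt and socket; must not be pushed.
- ratchet (a joint): Handle angle about the bolt axis, rad, positive anticlockwise from above; near 0 at the start, no stops, 0.2 N m friction. Lever on loosen: an anticlockwise swing carries the bolt along once a tooth catches (after 0 to 0.5 rad; 14 teeth), a clockwise swing clicks freely. Lever on tighten: an anticlockwise swing only clicks and turns nothing, a clockwise one is blocked by the tight bolt.
- handle_grip (a point): On the handle's middle line, 130 mm out from the bolt axis, 72 mm above the table. x axis points outward along the handle, z up, y to the anticlockwise side. The blue grip, radius 13 mm, runs level from 105 to 235 mm out; inward of it a steel shank of radius 8 mm. Free space beneath (the plate is lower).
- lever (a joint): Direction lever on the ratchet head, rad, stops at -0.48 and 0.48. Negative (start) = tighten, positive = loosen; flipped above 0.3. Vertical pivot 38 mm out from the bolt axis along the handle; the lever points inward over the bolt axis. With the handle pointing away from you, the tab starts on the left (tighten) and must go to the right (loosen). Stays where left; about 2 N at the tab moves it.
- lever_tab (a point): Upright red tab at the lever's free end, 44 mm from the lever's pivot: 14 mm long along the lever, 7 mm thick, foot 91 and top 112 mm above the table; this point is at 102 mm. x axis points from tab to pivot, z up. To flip, push its +y face about 40 mm towards -y.
- bar_mid (a point): Grip point of the loose aluminium bar, about 0.35 kg: its middle in width and height, near the balance point. Shank 32 mm wide (x), 12 mm thick (z), along y from -66 to +46 mm from here; the eye's centre lies 62 mm along +y. At the start it lies flat on the plate, underside 15 mm above the table, this point 100 mm along fixture +y from the bolt axis.
- bar_eye (a point): Centre of the hole in the bar's eye, half-way up: a ring 48 mm outside, 30 mm hole, 12 mm thick. Same axes as bar_mid.
- green_post_top (a point): Top centre of the fixed upright green post, 14 mm diameter, 75 mm high, tapered at the top 10 mm, standing straight on the table.
- red_post_top (a point): Top centre of an identical red post (not to be used); the two swap places. They stand to the left of the fixture.
- try_square: Loose bystander: steel try square 150 x 100 mm, lying flat, at most 14 mm high; origin at its corner.
- pliers: Loose bystander: pliers, red handles, 160 mm long, 16 mm high; origin near the middle.
- wire_brush: Loose bystander: wooden wire brush 220 x 30 x 36 mm; origin at the middle of its underside.
- magnet_square: Loose bystander: red magnet block 70 x 65 x 22 mm; origin at the middle of its underside.
- tin_cup: Loose bystander: metal cup 72 mm wide, 85 mm high; origin at the middle of its foot.
Not all that is in view belongs to the job. What is shaped like the part that bears bar_mid but blue is not meant.

How it is judged:
By the outcome, as a careful person would: the job done as asked, in the order asked, and still so for the second after the job is handed in, with the robot touching nothing.
It also fails if it takes over 69 s, if anything falls off the work surface, if the arm or the gripper's body presses on something with over 40 N, if the wrist force passes 120 N, or if a joint passes its speed limit or range.

## Robot

A 6-joint arm with a two-finger parallel gripper is mounted at the origin on the work surface. World frame = base frame: x ahead of the robot, y to its left, z up, the work surface at z = 0. Lengths are in m, angles in rad, forces in N, time in s.
With the tool pointing down it reaches from about 0.25 to 0.775 m from the base axis. Payload 4 kg.
Tool frame: the origin (TCP) lies at the centre of the arm's flange, where the gripper is bolted on; the fingertips stand 199 mm ahead of it and the grasp point (between the pads) lies 180 mm ahead of it (robot.tcp_to_tips is the z of the fingertips in the tool frame, in m); z points along the fingers, y is the line along which they close (so a half turn about z gives the same grasp; the last joint's range is limited). The gripper opens to 94 mm and grips with 3 to 60 N. Pads are 16 mm wide; open, the fingers measure 119 mm over their backs; the gripper's body (75 mm by 177 mm) begins 78 mm behind the grasp point.
Start: joints at [1.164, 0.087, 1.371, -0, 1.684, -0.103], TCP at [0.165, 0.525, 0.405] pointing down, gripper open.
Joint ranges: [-3.1, 3.1], [-0.76, 2.03], [0.27, 2.55], [-1.08, 4.22], [0.17, 2.65], [-2.57, 2.57]. Speed limits (rad/s): [2.79, 2.79, 3.14, 3.14, 3.14, 3.14].

## Interface

Orientations are given as [roll, pitch, yaw] about the fixed x, y, z axes, in that order (R = Rz(yaw) Ry(pitch) Rx(roll)).
In Python, from bench import robot gives the robot as it stands.
- The arm moves only by the tool play_rows, never from a script. Its arguments are lists of equal length, an entry for each row: "translation": the shift along the tool's x, y, z scaled (see below), a list of three; "twist": the turn, a rotation vector about the tool's x, y, z scaled (see below), a list of three; "gripper": the opening, from -1 (shut) to 1 (fully open). A call has 1 to 8 rows; each row shifts and turns the commanded pose from where the row before left it, along the tool's axes as they then stand; what a row does not reach is not made up. The controller multiplies each number of a shift by 0.04 m and each number of a turn by 0.1 rad. A row lasts 1/10 s, in which the tool goes at most 50 mm and 8.59 degrees, less where a joint would pass 70% of its speed; a pose out of reach is approached as far as the arm can. A call with a number of a shift or a turn outside -1 to 1 is refused whole. A call with a gripper value outside its range is refused whole. The fingers move at their own pace and stop on an object; the grip force is fixed at half the most. Time passes only in rows, so rows that do not move let the fingers close. It gives the time, the measured TCP pose, the force, the opening and the grip force at its end, in the units of the state.
- robot.get_obs(): the state, without advancing time (a new reading comes with each control period).
- robot.snapshot(name): name is "scene" or "top" or "wrist"; returns the picture (384x512x3 uint8, red, green, blue); there is no depth.
- robot.camera_model(name): a dict with "camera_matrix" (3x3 intrinsics, pixels), "rvec" (rotation vector, rad) and "tvec" (3), from world to camera coordinates, as OpenCV has them. Camera axes: x right, y down, z forward; pixel columns grow to the right and rows downward; lengths in m; the calibration is good to about 2 mm. The wrist camera is an equidistant fisheye: a pixel r from the principal point sees the ray r / f radians off the axis. A picture is of the moment at which its call begins: read the wrist's pose just before it. camera_model takes no time and is no camera call; for the wrist camera it gives the pose at the moment of the call.
- robot.close_job(): hands the job in; it is judged then, once.
Trained networks look in the newest picture that a camera, given by its name, has taken for a name from the list of things; names that differ only in an ending like _2 or _b are one class to them, and where a whole thing is asked for, a point or a joint stands for the part that bears it (a point fixed in the world has none). Each returns a list of dicts, best first, with "score" (0 to 1); they miss things now and then, are a little off and sometimes report something else, mostly with a low value. They report only what shows in the picture. A call takes as long as a camera call. They do not tell look-alikes from the thing itself.
- robot.recognise(name, camera): "centre" ([x, y, z] in m, in world coordinates, good to about 4 mm: the middle of the surface that is visible of it).
- robot.spot_point(name, camera): "centre" ([x, y, z] in m, in world coordinates, good to about 4 mm: a listed point, or the origin of a listed thing).
The state is a dict: "time": time; "joint_positions": joint angles; "qvel": joint speeds; "joint_torque": joint torques, N m; "tool_pos": TCP position; "ee_rot": TCP orientation; "wrist_force": force on the tool from outside, world axes, zero at the start; "wrist_torque": the same for the moment, N m; "width": finger opening in m; "finger_force": force on a finger pad.
Only numpy, scipy, OpenCV 4.12 (cv2) and the standard library are available. Lean on these libraries where they do the work, as an engineer would, in place of code of your own. Each camera call takes 0.05 s, during which the arm holds its last target. There are 200 camera calls.

## Working session

There is one attempt and no reset: what is moved stays moved. The work goes in short steps, Python scripts to look and compute and a tool call to move; the robot and the scene stay as the last step left them, time stands still between calls to the robot, and variables do not carry over. Pictures are saved under pics/ and viewed, at most 10 in all, crops included, and the job is handed in when it is done.

Besides the shell and the picture viewer there is one more tool, called after "Call:" as name(argument=value, ...) on one line, values as JSON. play_rows: Moves the arm, as the interface text tells. Its arguments: {"type":"object","properties":{"translation":{"type":"array","items":{"type":"array","items":{"type":"number","minimum":-1,"maximum":1}}},"twist":{"type":"array","items":{"type":"array","items":{"type":"number","minimum":-1,"maximum":1}}},"gripper":{"type":"array","items":{"type":"number"}}},"required":["translation","twist","gripper"]}

```bash
mkdir -p pics; python3 - <<'E'
from bench import robot
import cv2,numpy as np
o=robot.get_obs();print({k:np.round(v,3).tolist() for k,v in o.items()})
for c in("top","scene"):
    im=robot.snapshot(c);cv2.imwrite(f"pics/{c}0.png",im[:,:,::-1])
    for n in["fixture","bolt","handle_grip","lever_tab","bar_mid","bar_eye","green_post_top","red_post_top","tin_cup","try_square","pliers","wire_brush","magnet_square"]:
        print(c,n,[(np.round(d["centre"],3).tolist(),round(d["score"],2)) for d in robot.spot_point(n,c)[:3]])
E
```

```text
{'time': 0.0, 'joint_positions': [1.164, 0.088, 1.372, -0.0, 1.684, -0.103], 'qvel': [-0.001, 0.0, -0.0, -0.001, -0.001, 0.002], 'joint_torque': [-0.0, -34.02, -30.242, 0.072, 0.034, -0.0], 'tool_pos': [0.164, 0.525, 0.404], 'ee_rot': [-3.139, -0.0, 2.838], 'wrist_force': [-0.986, -0.0, -0.722], 'wrist_torque': [0.0, 0.044, 0.002], 'finger_force': 0.0, 'width': 0.094}
top fixture [([0.562, -0.144, 0.003], 0.63)]
top bolt [([0.571, -0.163, 0.106], 0.6), ([0.564, -0.142, 0.0], 0.56)]
top handle_grip [([0.455, -0.217, 0.071], 0.89)]
top lever_tab [([0.574, -0.167, 0.102], 0.63), ([0.57, 0.32, 0.073], 0.47)]
top bar_mid [([0.578, -0.042, 0.018], 0.81), ([0.741, 0.406, 0.009], 0.79), ([0.378, -0.099, 0.004], 0.75)]
top bar_eye [([0.441, -0.123, 0.011], 0.85), ([0.225, -0.293, 0.004], 0.81), ([0.579, 0.019, 0.024], 0.63)]
top green_post_top [([0.471, 0.295, 0.076], 0.34)]
top red_post_top [([0.57, 0.318, 0.071], 0.48)]
top tin_cup [([0.587, 0.444, -0.001], 0.85), ([0.357, 0.086, 0.006], 0.72)]
top try_square [([0.722, 0.195, -0.0], 0.83)]
top pliers [([0.632, -0.396, -0.001], 0.63)]
top wi
[... 359 characters left out ...]
[([0.573, -0.048, 0.02], 0.79), ([0.744, 0.402, 0.005], 0.57), ([0.263, -0.244, 0.005], 0.56)]
scene bar_eye [([0.694, 0.429, 0.003], 0.91), ([0.437, -0.116, 0.006], 0.76), ([0.578, 0.016, 0.018], 0.7)]
scene green_post_top [([0.472, 0.301, 0.074], 0.42), ([0.352, 0.084, 0.0], 0.4)]
scene red_post_top [([0.573, 0.313, 0.077], 0.58), ([0.577, -0.158, 0.102], 0.46)]
scene tin_cup [([0.59, 0.448, 0.003], 0.86)]
scene try_square [([0.725, 0.196, 0.001], 0.65), ([0.472, 0.3, 0.072], 0.16)]
scene pliers [([0.626, -0.394, -0.002], 0.62)]
scene wire_brush [([0.537, -0.53, -0.001], 0.96)]
scene magnet_square [([0.35, 0.085, 0.001], 0.62), ([0.574, 0.314, 0.074], 0.62), ([0.566, -0.149, 0.002], 0.59)]
```

View pics/top0.png

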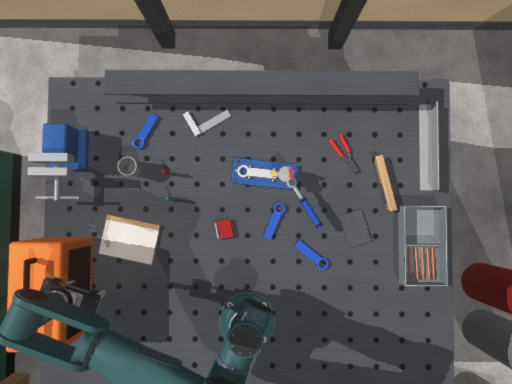

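View pics/scene0.png

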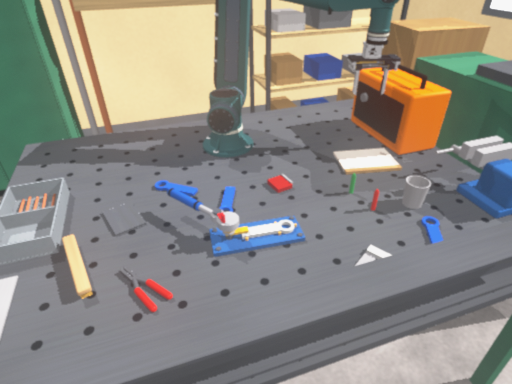

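The top view shows the fixture at about (265,173), with the handle running to (315,220). The green post is at (168,198), the red post at (165,171) and the cup at (127,166). The scene view agrees with this. The networks put the bolt at about (0.564,-0.144), the handle at 212.6° and the lever tab at (0.575,-0.163), which matches the stated geometry. First I turn the tool and move it beside the tab.

Call:
play_rows(translation=[[0, 0, 0], [0, 0, 0], [0, 0, 0], [0, 0, 0], [0, 0, 0], [0, 0, 0], [0, 0, 0], [0, 0, 0]], twist=[[0, 0, 1], [0, 0, 1], [0, 0, 1], [0, 0, 1], [0, 0, 1], [0, 0, 1], [0, 0, 1], [0, 0, 1]], gripper=[-1, -1, -1, -1, -1, -1, -1, -1])

```text
time: 2.2
tool_pos: [0.1645, 0.5248, 0.4047]
ee_rot: [-3.142, -0.0, 2.034]
wrist_force: [-0.5, -0.1, 1.1]
width: 0.0332
finger_force: 0.0
```

Call:
play_rows(translation=[[0, 0, 0], [0, 0, 0], [0, 0, 0], [0, 0, 0], [0, 0, 0], [0, 0, 0], [0, 0, 0], [0, 0, 0]], twist=[[0, 0, 1], [0, 0, 1], [0, 0, 1], [0, 0, 1], [0, 0, 1], [0, 0, 1], [0, 0, 1], [0, 0, 1]], gripper=[-1, -1, -1, -1, -1, -1, -1, -1])

```text
time: 3.0
tool_pos: [0.1645, 0.5248, 0.4047]
ee_rot: [-3.142, -0.0, 1.234]
wrist_force: [-0.2, -0.2, -0.1]
width: 0.0002
finger_force: 0.0
```

Call:
play_rows(translation=[[0, 0, 0], [0, 0, 0], [0, 0, 0], [0, 0, 0], [0, 0, 0], [0, 0, 0], [0, 0, 0]], twist=[[0, 0, 1], [0, 0, 1], [0, 0, 1], [0, 0, 1], [0, 0, 1], [0, 0, 1], [0, 0, 0.7]], gripper=[-1, -1, -1, -1, -1, -1, -1])

```text
time: 3.7
tool_pos: [0.1645, 0.5248, 0.4047]
ee_rot: [-3.142, -0.0, 0.564]
wrist_force: [-0.4, 0.9, 0.7]
width: 0.0004
finger_force: 0.0
```

Call:
play_rows(translation=[[0, 0.87, 0], [0, 0.87, 0], [0, 0.87, 0], [0, 0.87, 0], [0, 0.87, 0], [0, 0.87, 0], [0, 0.87, 0], [0, 0.87, 0]], twist=[[0, 0, 0], [0, 0, 0], [0, 0, 0], [0, 0, 0], [0, 0, 0], [0, 0, 0], [0, 0, 0], [0, 0, 0]], gripper=[-1, -1, -1, -1, -1, -1, -1, -1])

```text
time: 4.5
tool_pos: [0.3147, 0.2888, 0.4049]
ee_rot: [-3.142, -0.001, 0.568]
wrist_force: [0.6, 0.1, -0.6]
width: 0.0006
finger_force: 0.0
```

Call:
play_rows(translation=[[0, 0.87, 0], [0, 0.87, 0], [0, 0.87, 0], [0, 0.87, 0], [0, 0.87, 0], [0, 0.87, 0], [0, 0.87, 0], [0, 0.5, 0]], twist=[[0, 0, 0], [0, 0, 0], [0, 0, 0], [0, 0, 0], [0, 0, 0], [0, 0, 0], [0, 0, 0], [0, 0, 0]], gripper=[-1, -1, -1, -1, -1, -1, -1, -1])

```text
time: 5.3
tool_pos: [0.4569, 0.0658, 0.4047]
ee_rot: [3.141, -0.0, 0.566]
wrist_force: [0.1, 0.7, 0.0]
width: 0.0002
finger_force: 0.0
```

```bash
cat > h.py <<'E'
from bench import robot
import cv2,numpy as np
def look(c,names,save=None,crop=None):
    im=robot.snapshot(c)
    if save:
        if crop: r0,r1,c0,c1,s=crop; im=cv2.resize(im[r0:r1,c0:c1],None,fx=s,fy=s)
        cv2.imwrite(f"pics/{save}.png",np.ascontiguousarray(im[:,:,::-1]))
    for n in names:
        print(c,n,[(np.round(d["centre"],3).tolist(),round(d["score"],2)) for d in robot.spot_point(n,c)[:3]])
E
python3 - <<'E'
from h import *
look("wrist",["lever_tab","handle_grip","bolt","bar_mid","bar_eye","fixture"],"w1")
E
```

```text
wrist lever_tab [([0.574, -0.161, 0.096], 0.64)]
wrist handle_grip [([0.456, -0.217, 0.077], 0.63)]
wrist bolt [([0.565, -0.14, -0.004], 0.61), ([0.562, -0.142, 0.001], 0.48), ([0.571, -0.046, 0.02], 0.15)]
wrist bar_mid [([0.382, -0.104, 0.006], 0.7), ([0.259, -0.246, 0.006], 0.58), ([0.571, -0.042, 0.023], 0.57)]
wrist bar_eye [([0.58, 0.016, 0.024], 0.81), ([0.227, -0.292, 0.007], 0.75), ([0.438, -0.125, 0.006], 0.66)]
wrist fixture [([0.564, -0.145, 0.0], 0.9)]
```

View pics/w1.png

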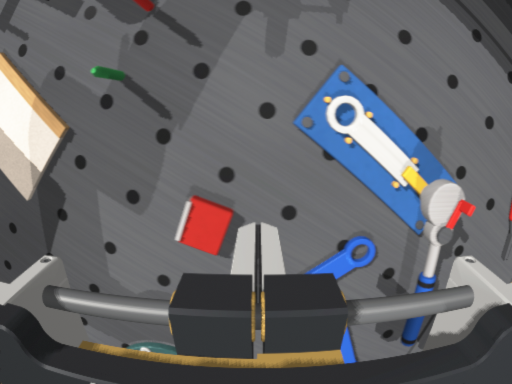

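The wrist view shows the red tab at (458,213) beside the ratchet head at (442,203), on the tighten side. That matches the earlier estimates. Next I go beside the tab and lower the tool.

Call:
play_rows(translation=[[-0.07, 0.9, 0], [-0.07, 0.9, 0], [-0.07, 0.9, 0], [-0.07, 0.9, 0], [-0.07, 0.9, 0], [-0.07, 0.9, 0], [-0.07, 0.9, 0], [-0.07, 0.9, 0]], twist=[[0, 0, 0], [0, 0, 0], [0, 0, 0], [0, 0, 0], [0, 0, 0], [0, 0, 0], [0, 0, 0], [0, 0, 0]], gripper=[-1, -1, -1, -1, -1, -1, -1, -1])

```text
time: 6.45
tool_pos: [0.5927, -0.187, 0.4049]
ee_rot: [-3.142, -0.0, 0.57]
wrist_force: [0.3, -0.3, -0.2]
width: 0.0004
finger_force: 0.0
```

Call:
play_rows(translation=[[0, 0, 0.7], [0, 0, 0.7], [0, 0, 0.7], [0, 0, 0.4], [0, 0, 0.24], [0, 0, 0]], twist=[[0, 0, 0], [0, 0, 0], [0, 0, 0], [0, 0, 0], [0, 0, 0], [0, 0, 0]], gripper=[-1, -1, -1, -1, -1, -1])

```text
time: 7.05
tool_pos: [0.5918, -0.1859, 0.2935]
ee_rot: [-3.139, 0.002, 0.569]
wrist_force: [-0.9, -0.5, -0.5]
width: 0.0004
finger_force: 0.0
```

Call:
play_rows(translation=[[0, -0.2, 0], [0, -0.2, 0], [0, -0.2, 0], [0, -0.2, 0], [0, -0.2, 0], [0, -0.15, 0], [0, -0.1, 0], [0, 0, 0]], twist=[[0, 0, 0], [0, 0, 0], [0, 0, 0], [0, 0, 0], [0, 0, 0], [0, 0, 0], [0, 0, 0], [0, 0, 0]], gripper=[-1, -1, -1, -1, -1, -1, -1, -1])

```text
time: 7.85
tool_pos: [0.5647, -0.1446, 0.2952]
ee_rot: [3.142, 0.001, 0.568]
wrist_force: [-0.1, -1.8, 1.8]
width: 0.0005
finger_force: 0.6
```

Call:
play_rows(translation=[[0, -0.05, 0], [0, -0.05, 0]], twist=[[0, 0, 0], [0, 0, 0]], gripper=[-1, -1])

```text
time: 8.05
tool_pos: [0.5628, -0.1421, 0.295]
ee_rot: [3.141, 0.001, 0.567]
wrist_force: [0.2, -4.4, 1.5]
width: 0.0004
finger_force: 1.8
```

```bash
python3 - <<'E'
from h import *
look("wrist",["lever_tab","handle_grip"],"w2")
look("top",["lever_tab","handle_grip"])
E
```

```text
wrist lever_tab [([0.552, -0.13, 0.096], 0.6), ([0.358, 0.086, 0.0], 0.38)]
wrist handle_grip [([0.454, -0.218, 0.076], 0.75), ([0.578, 0.017, 0.022], 0.54)]
top lever_tab [([0.552, -0.132, 0.108], 0.45), ([0.535, -0.536, -0.005], 0.34)]
top handle_grip [([0.63, -0.399, 0.0], 0.69), ([0.456, -0.213, 0.074], 0.62)]
```

View pics/w2.png

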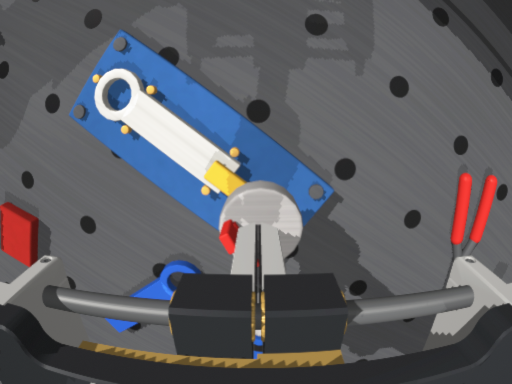

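The tab now sits at (230,238), on the far side of the head, at a lever angle of about 0.45. I nudge it a little further onto its stop.

Call:
play_rows(translation=[[0, -0.05, 0], [0, -0.05, 0], [0, 0, 0]], twist=[[0, 0, 0], [0, 0, 0], [0, 0, 0]], gripper=[-1, -1, -1])

```text
time: 8.65
tool_pos: [0.5616, -0.1403, 0.2952]
ee_rot: [3.134, 0.0, 0.567]
wrist_force: [3.6, -11.8, -1.5]
width: 0.0001
finger_force: 5.7
```

The force rose, so the lever is on its stop. I back off, lift, and go to the clockwise side of the handle.

Call:
play_rows(translation=[[0, 0.25, 0], [0, 0.25, 0], [0, 0, -0.7], [0, 0, -0.7]], twist=[[0, 0, 0], [0, 0, 0], [0, 0, 0], [0, 0, 0]], gripper=[-1, -1, -1, -1])

```text
time: 9.05
tool_pos: [0.5717, -0.1547, 0.3495]
ee_rot: [-3.136, 0.001, 0.568]
wrist_force: [-0.1, -0.1, 0.7]
width: 0.0004
finger_force: 0.0
```

Call:
play_rows(translation=[[-0.65, -0.3, 0], [-0.65, -0.3, 0], [-0.65, -0.3, 0], [-0.65, -0.3, 0], [-0.65, -0.3, 0], [0, 0, 0]], twist=[[0, 0, 0], [0, 0, 0], [0, 0, 0], [0, 0, 0], [0, 0, 0], [0, 0, 0]], gripper=[-1, -1, -1, -1, -1, -1])

```text
time: 9.65
tool_pos: [0.4278, -0.1741, 0.3508]
ee_rot: [-3.139, -0.0, 0.566]
wrist_force: [0.3, 0.5, -0.3]
width: 0.0002
finger_force: 0.0
```

Call:
play_rows(translation=[[0, 0, 0.6], [0, 0, 0.6], [0, 0, 0.6], [0, 0, 0.5], [0, 0, 0.2], [0, 0, 0]], twist=[[0, 0, 0], [0, 0, 0], [0, 0, 0], [0, 0, 0], [0, 0, 0], [0, 0, 0]], gripper=[-1, -1, -1, -1, -1, -1])

```text
time: 10.25
tool_pos: [0.4299, -0.1739, 0.2496]
ee_rot: [-3.138, 0.001, 0.568]
wrist_force: [0.1, 0.4, 0.2]
width: 0.0004
finger_force: 0.0
```

Call:
play_rows(translation=[[0, 0.25, 0], [0, 0.2, 0], [-0.05, 0.33, 0], [-0.05, 0.33, 0], [-0.05, 0.33, 0], [-0.05, 0.33, 0], [-0.05, 0.33, 0], [-0.05, 0.33, 0]], twist=[[0, 0, 0], [0, 0, 0], [0, 0, -1], [0, 0, -1], [0, 0, -1], [0, 0, -1], [0, 0, -1], [0, 0, -1]], gripper=[-1, -1, -1, -1, -1, -1, -1, -1])

```text
time: 11.05
tool_pos: [0.4883, -0.252, 0.2523]
ee_rot: [-3.139, -0.001, 1.171]
wrist_force: [-4.5, 3.7, 5.0]
width: 0.0006
finger_force: 2.9
```

Call:
play_rows(translation=[[-0.05, 0.33, 0], [-0.05, 0.33, 0], [-0.05, 0.33, 0], [-0.05, 0.33, 0], [-0.05, 0.33, 0], [-0.05, 0.33, 0]], twist=[[0, 0, -1], [0, 0, -1], [0, 0, -1], [0, 0, -1], [0, 0, -1], [0, 0, -1]], gripper=[-1, -1, -1, -1, -1, -1])

```text
time: 11.65
tool_pos: [0.5634, -0.2759, 0.2521]
ee_rot: [-3.138, -0.001, 1.771]
wrist_force: [-6.4, 0.6, 4.4]
width: 0.0004
finger_force: 2.9
```

```bash
python3 - <<'E'
from h import *
look("wrist",["lever_tab","handle_grip","bar_mid"],"w3")
E
```

```text
wrist lever_tab [([0.544, -0.149, 0.1], 0.87)]
wrist handle_grip [([0.589, -0.276, 0.078], 0.78)]
wrist bar_mid []
```

View pics/w3.png

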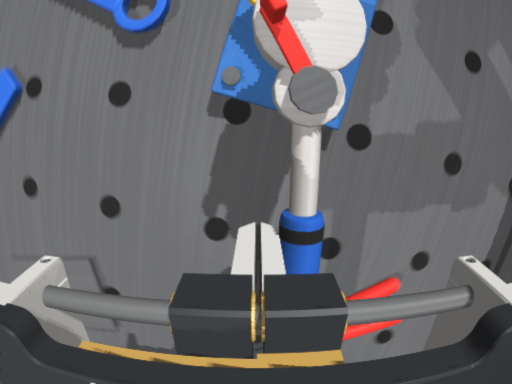

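The lever is still on the loosen side and the handle has swung about 1.18 rad at full load. I continue the swing.

Call:
play_rows(translation=[[-0.05, 0.33, 0], [-0.05, 0.33, 0], [-0.05, 0.33, 0], [0, 0, 0]], twist=[[0, 0, -1], [0, 0, -1], [0, 0, -1], [0, 0, 0]], gripper=[-1, -1, -1, -1])

```text
time: 12.25
tool_pos: [0.6034, -0.2696, 0.2515]
ee_rot: [3.142, 0.001, 2.067]
wrist_force: [-2.6, -0.8, 0.8]
width: 0.0006
finger_force: 0.9
```

```bash
python3 - <<'E'
from h import *
look("wrist",["handle_grip"])
look("top",["bolt","handle_grip"])
a=cv2.resize(robot.snapshot("top")[140:215,220:320],None,fx=4,fy=4,interpolation=cv2.INTER_CUBIC)
b=cv2.resize(robot.snapshot("scene")[190:265,190:310],None,fx=4,fy=4,interpolation=cv2.INTER_CUBIC)
c=np.zeros((600,480,3),np.uint8);c[:300,:400]=a;c[300:,:480]=b
cv2.imwrite("pics/c4.png",np.ascontiguousarray(c[:,:,::-1]))
E
```

```text
wrist handle_grip [([0.626, -0.261, 0.074], 0.82)]
top bolt [([0.537, -0.532, -0.002], 0.53), ([0.562, -0.144, 0.002], 0.48)]
top handle_grip [([0.624, -0.256, 0.069], 0.7)]
```

View pics/c4.png

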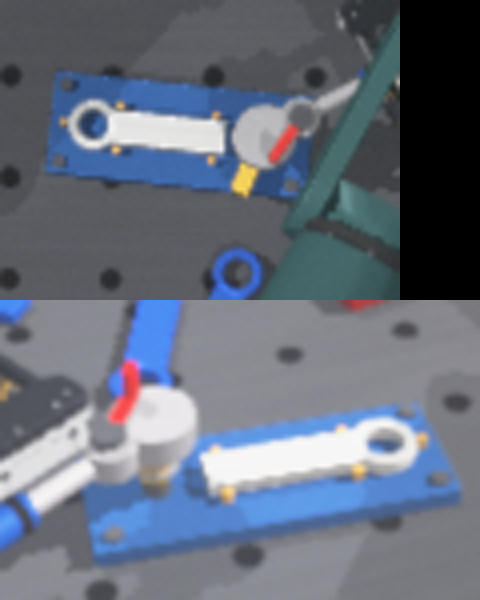

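The top crop shows the dog toe at (240,185), turned about 70° from the bar's end, and the bar looks clear. I add about 0.2 rad for margin, then back off and lift.

Call:
play_rows(translation=[[-0.05, 0.33, 0], [-0.05, 0.33, 0], [0, 0, 0], [0, -0.4, 0], [0, -0.4, 0], [0, 0, -0.8], [0, 0, -0.8], [0, 0, -0.8]], twist=[[0, 0, -1], [0, 0, -1], [0, 0, 0], [0, 0, 0], [0, 0, 0], [0, 0, 0], [0, 0, 0], [0, 0, 0]], gripper=[-1, -1, -1, -1, -1, -1, -1, -1])

```text
time: 13.4
tool_pos: [0.6015, -0.2806, 0.3476]
ee_rot: [3.142, -0.001, 2.265]
wrist_force: [0.6, -0.7, 0.8]
width: 0.0007
finger_force: 0.0
```

Call:
play_rows(translation=[[0, 0, -0.5], [0, 0, 0], [0, 0, 0], [0, 0, 0], [0, 0, 0], [0, 0, 0], [0, 0, 0], [0, 0, 0]], twist=[[0, 0, 1], [0, 0, 1], [0, 0, 1], [0, 0, 1], [0, 0, 1], [0, 0, 1], [0, 0, 1], [0, 0, 0.9]], gripper=[-1, -1, -1, -1, 1, 1, 1, 1])

```text
time: 14.2
tool_pos: [0.6018, -0.2805, 0.3668]
ee_rot: [-3.141, -0.001, 1.471]
wrist_force: [0.5, -0.7, 0.4]
width: 0.0288
finger_force: 0.0
```

```bash
python3 - <<'E'
from h import *
look("wrist",["bar_mid","bar_eye","bolt","handle_grip"],"w5")
look("top",["bar_mid","bar_eye","bolt"])
o=robot.get_obs();print(o["tool_pos"],o["ee_rot"])
E
```

```text
wrist bar_mid [([0.383, -0.102, 0.007], 0.82), ([0.262, -0.244, 0.003], 0.81)]
wrist bar_eye [([0.438, -0.126, 0.006], 0.92), ([0.224, -0.292, 0.005], 0.76)]
wrist bolt []
wrist handle_grip [([0.646, -0.246, 0.076], 0.72)]
top bar_mid [([0.741, 0.408, 0.007], 0.75), ([0.575, -0.044, 0.021], 0.69), ([0.261, -0.245, 0.001], 0.47)]
top bar_eye [([0.687, 0.429, 0.003], 0.82), ([0.441, -0.123, 0.007], 0.77), ([0.581, 0.018, 0.021], 0.68)]
top bolt [([0.567, -0.143, 0.002], 0.41)]
[ 0.6029874  -0.27957888  0.36703252] [ 3.14152702e+00 -1.39097125e-04  1.47809249e+00]
```

View pics/w5.png

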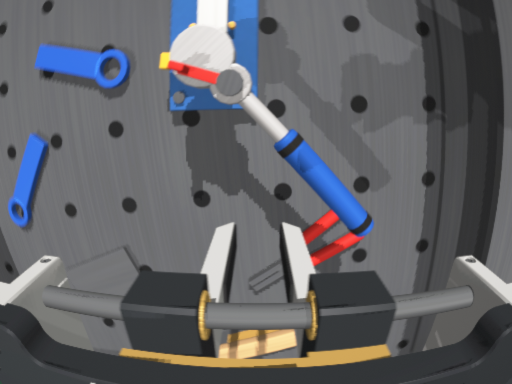

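The dog now points left, with its toe at (165,60), about square to the bar. The bar's end at (212,15) is free. I move over the bar.

Call:
play_rows(translation=[[0.73, -0.16, 0], [0.73, -0.16, 0], [0.73, -0.16, 0], [0.73, -0.16, 0], [0.73, -0.16, 0], [0.73, -0.16, 0], [0.73, -0.16, 0], [0.7, -0.16, 0]], twist=[[0, 0, 0], [0, 0, 0], [0, 0, 0], [0, 0, 0], [0, 0, 0], [0, 0, 0], [0, 0, 0], [0, 0, 0]], gripper=[1, 1, 1, 1, 1, 1, 1, 1])

```text
time: 15.45
tool_pos: [0.5734, -0.0419, 0.3672]
ee_rot: [3.141, -0.0, 1.479]
wrist_force: [-0.9, -0.2, -1.1]
width: 0.0939
finger_force: 0.0
```

```bash
python3 - <<'E'
from h import *
look("wrist",["bar_mid","bar_eye","bolt","green_post_top"],"w6")
look("scene",["bar_mid","bar_eye","green_post_top"])
look("top",["green_post_top"])
o=robot.get_obs();print(o["tool_pos"],o["ee_rot"])
E
```

```text
wrist bar_mid [([0.381, -0.099, 0.009], 0.92), ([0.571, -0.042, 0.021], 0.59)]
wrist bar_eye [([0.437, -0.124, 0.005], 0.75), ([0.581, 0.017, 0.021], 0.57)]
wrist bolt [([0.564, -0.144, -0.003], 0.62)]
wrist green_post_top []
scene bar_mid [([0.572, -0.046, 0.019], 0.91), ([0.744, 0.404, 0.008], 0.9), ([0.261, -0.242, 0.008], 0.81)]
scene bar_eye [([0.577, 0.014, 0.02], 0.87), ([0.695, 0.427, 0.006], 0.76), ([0.222, -0.287, 0.01], 0.72)]
scene green_post_top [([0.721, 0.196, 0.0], 0.71), ([0.469, 0.301, 0.075], 0.45)]
top green_post_top [([0.47, 0.298, 0.078], 0.45)]
[ 0.57383022 -0.04416025  0.36691713] [-3.14136937e+00 -2.35800959e-05  1.47654672e+00]
```

View pics/w6.png

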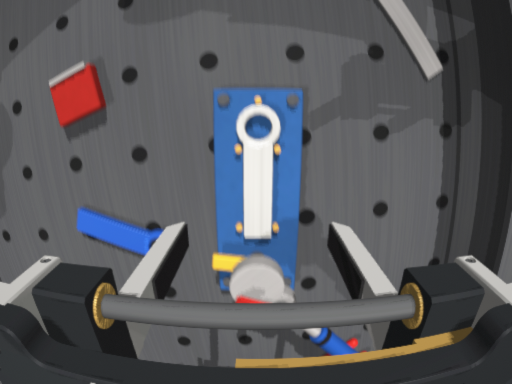

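The white bar runs straight between the open fingers, from (258,235) to (258,130), and the yellow dog is clear at (228,262). I descend until the tips are just above the plate and grip.

Call:
play_rows(translation=[[0, 0, 0.7], [0, 0, 0.7], [0, 0, 0.7], [0, 0, 0.7], [0, 0, 0.5], [0, 0, 0.3], [0, 0, 0.15], [0, 0, 0]], twist=[[0, 0, 0], [0, 0, 0], [0, 0, 0], [0, 0, 0], [0, 0, 0], [0, 0, 0], [0, 0, 0], [0, 0, 0]], gripper=[1, 1, 1, 1, 1, 1, 1, 1])

```text
time: 16.8
tool_pos: [0.5738, -0.0435, 0.2167]
ee_rot: [-3.141, -0.0, 1.478]
wrist_force: [-0.7, -1.1, 0.8]
width: 0.094
finger_force: 0.0
```

Call:
play_rows(translation=[[0, 0, 0], [0, 0, 0], [0, 0, 0], [0, 0, 0], [0, 0, 0], [0, 0, 0], [0, 0, 0], [0, 0, 0]], twist=[[0, 0, 0], [0, 0, 0], [0, 0, 0], [0, 0, 0], [0, 0, 0], [0, 0, 0], [0, 0, 0], [0, 0, 0]], gripper=[-1, -1, -1, -1, -1, -1, -1, -1])

```text
time: 17.6
tool_pos: [0.5737, -0.0433, 0.217]
ee_rot: [-3.141, -0.0, 1.478]
wrist_force: [1.2, -0.5, 0.3]
width: 0.0336
finger_force: 0.0
```

Call:
play_rows(translation=[[0, 0, 0], [0, 0, 0], [0, 0, 0], [0, 0, 0]], twist=[[0, 0, 0], [0, 0, 0], [0, 0, 0], [0, 0, 0]], gripper=[-1, -1, -1, -1])

```text
time: 18.0
tool_pos: [0.5738, -0.0433, 0.217]
ee_rot: [3.142, -0.0, 1.478]
wrist_force: [-0.1, -0.1, -1.5]
width: 0.0315
finger_force: 30.0
```

Call:
play_rows(translation=[[0, 0, -0.1], [0, 0, -0.2], [0, 0, -0.3], [0, 0, -0.5], [0, 0, -0.6], [0, 0, -0.6], [0, 0, -0.45], [0, 0, 0]], twist=[[0, 0, 0], [0, 0, 0], [0, 0, 0], [0, 0, 0], [0, 0, 0], [0, 0, 0], [0, 0, 0], [0, 0, 0]], gripper=[-1, -1, -1, -1, -1, -1, -1, -1])

```text
time: 18.8
tool_pos: [0.5744, -0.0434, 0.3318]
ee_rot: [3.133, 0.001, 1.478]
wrist_force: [-0.1, 0.6, -2.4]
width: 0.0317
finger_force: 30.0
```

```bash
python3 - <<'E'
from h import *
look("wrist",["bar_mid","bar_eye","bolt"])
look("top",["bar_eye","bar_mid","green_post_top"])
look("scene",["bar_eye","green_post_top"])
o=robot.get_obs();print(o["tool_pos"],o["ee_rot"],o["width"],o["wrist_force"])
E
```

```text
wrist bar_mid [([0.381, -0.104, 0.008], 0.96), ([0.572, -0.043, 0.136], 0.75), ([0.259, -0.246, 0.002], 0.48)]
wrist bar_eye [([0.439, -0.127, 0.005], 0.96)]
wrist bolt []
top bar_eye [([0.225, -0.296, 0.001], 0.78), ([0.69, 0.43, 0.004], 0.66), ([0.579, 0.018, 0.128], 0.62)]
top bar_mid [([0.263, -0.244, 0.003], 0.73), ([0.377, -0.099, 0.009], 0.64), ([0.74, 0.405, 0.008], 0.55)]
top green_post_top [([0.472, 0.296, 0.077], 0.58), ([0.572, 0.319, 0.072], 0.51), ([0.563, -0.139, 0.001], 0.37)]
scene bar_eye [([0.224, -0.288, 0.01], 0.84), ([0.693, 0.43, 0.005], 0.83), ([0.574, 0.017, 0.129], 0.67)]
scene green_post_top [([0.47, 0.301, 0.073], 0.6)]
[ 0.5736899  -0.04329839  0.32649866] [-3.14060857e+00 -1.88386258e-04  1.47776568e+00] 0.03182926401061527 [ 0.21144318  0.25087318 -3.65835488]
```

Call:
play_rows(translation=[[0.4, -0.2, 0], [0.7, -0.35, 0], [0.7, -0.35, 0], [0.7, -0.35, 0], [0.7, -0.35, 0], [0.7, -0.35, 0], [0.7, -0.35, 0], [0.7, -0.35, 0]], twist=[[0, 0, 0], [0, 0, 0], [0, 0, 0], [0, 0, 0], [0, 0, 0], [0, 0, 0], [0, 0, 0], [0, 0, 0]], gripper=[-1, -1, -1, -1, -1, -1, -1, -1])

```text
time: 20.15
tool_pos: [0.4864, 0.1796, 0.3273]
ee_rot: [-3.142, -0.001, 1.478]
wrist_force: [0.2, 0.3, -4.6]
width: 0.0316
finger_force: 30.0
```

Call:
play_rows(translation=[[0.7, -0.35, 0], [0.5, -0.25, 0], [0.24, -0.1, 0], [0, 0, 0], [0, 0, 0]], twist=[[0, 0, 0], [0, 0, 0], [0, 0, 0], [0, 0, 0], [0, 0, 0]], gripper=[-1, -1, -1, -1, -1])

```text
time: 20.65
tool_pos: [0.4653, 0.2373, 0.3271]
ee_rot: [3.141, 0.001, 1.478]
wrist_force: [0.6, -0.7, -4.1]
width: 0.0317
finger_force: 30.0
```

```bash
python3 - <<'E'
from h import *
look("wrist",["bar_eye","green_post_top"],"w7")
look("scene",["bar_eye","green_post_top"])
o=robot.get_obs();print(o["tool_pos"],o["ee_rot"],o["width"],o["wrist_force"])
E
```

```text
wrist bar_eye [([0.689, 0.427, 0.007], 0.78)]
wrist green_post_top [([0.472, 0.298, 0.075], 0.66)]
scene bar_eye [([0.696, 0.428, 0.006], 0.85), ([0.468, 0.299, 0.129], 0.72), ([0.439, -0.122, 0.006], 0.65)]
scene green_post_top [([0.469, 0.303, 0.074], 0.5)]
[0.46571781 0.23687595 0.32707015] [3.14157198e+00 4.52557461e-05 1.47641011e+00] 0.032141584343046384 [-0.87363262  0.19238161 -4.22196043]
```

View pics/w7.png

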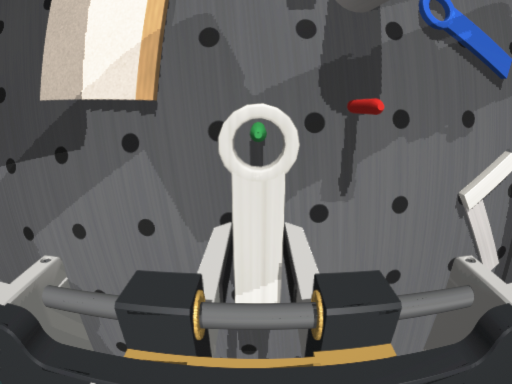

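The eye is centred at about (259,143) and the green post top at (259,128), inside the hole. I work out both world positions with the calibration.

```bash
python3 - <<'E'
from h import *
m=robot.camera_model("wrist");K=np.array(m["camera_matrix"]);R,_=cv2.Rodrigues(np.array(m["rvec"],float));t=np.array(m["tvec"],float).ravel()
C=-R.T@t
def w(p,z):
    d=(np.array(p)-K[:2,2]);r=np.hypot(*d);a=r/K[0,0]
    v=R.T@np.r_[np.sin(a)*d/r,np.cos(a)];return np.round(C+v*(z-C[2])/v[2],4)
print(C,"eye",w((259,143),.137),"post",w((259,127),.075))
E
```

```text
[0.47232172 0.31746185 0.30861486] eye [0.4714 0.2982 0.137 ] post [0.4723 0.3039 0.075 ]
```

Call:
play_rows(translation=[[0.05, 0.02, 0.3], [0, 0, 0.4], [0, 0, 0.4], [0, 0, 0.4], [0, 0, 0.4], [0, 0, 0.4], [0, 0, 0.3], [0, 0, 0]], twist=[[0, 0, 0], [0, 0, 0], [0, 0, 0], [0, 0, 0], [0, 0, 0], [0, 0, 0], [0, 0, 0], [0, 0, 0]], gripper=[-1, -1, -1, -1, -1, -1, -1, -1])

```text
time: 21.75
tool_pos: [0.4654, 0.2391, 0.2202]
ee_rot: [-3.137, 0.002, 1.478]
wrist_force: [0.3, -0.3, -4.3]
width: 0.0317
finger_force: 30.0
```

Call:
play_rows(translation=[[0, 0, 0.2], [0, 0, 0.15], [0, 0, 0.1], [0, 0, 0.05], [0, 0, 0]], twist=[[0, 0, 0], [0, 0, 0], [0, 0, 0], [0, 0, 0], [0, 0, 0]], gripper=[-1, -1, -1, -1, -1])

```text
time: 22.25
tool_pos: [0.4663, 0.2395, 0.2029]
ee_rot: [-3.141, -0.0, 1.478]
wrist_force: [-0.1, -0.1, -3.5]
width: 0.0316
finger_force: 30.0
```

Call:
play_rows(translation=[[0, 0, 0.02], [0, 0, 0], [0, 0, 0], [0, 0, 0], [0, 0, 0], [0, 0, 0], [0, 0, 0], [0, 0, 0]], twist=[[0, 0, 0], [0, 0, 0], [0, 0, 0], [0, 0, 0], [0, 0, 0], [0, 0, 0], [0, 0, 0], [0, 0, 0]], gripper=[-1, 0.2, 0.2, 0.2, 0.2, 0.2, 0.2, 0.2])

```text
time: 23.05
tool_pos: [0.4663, 0.2395, 0.2023]
ee_rot: [3.142, -0.0, 1.478]
wrist_force: [-0.2, 0.3, 0.4]
width: 0.0567
finger_force: 0.0
```

Call:
play_rows(translation=[[0, 0, -0.3], [0, 0, -0.6], [0, 0, -0.8], [0, 0, -0.8], [0, 0, -0.8], [0, 0, -0.6], [0, 0, 0], [0, 0, 0]], twist=[[0, 0, 0], [0, 0, 0], [0, 0, 0], [0, 0, 0], [0, 0, 0], [0, 0, 0], [0, 0, 0], [0, 0, 0]], gripper=[0.2, 0.2, 0.2, 0.2, 0.2, 0.2, 0.2, 0.2])

```text
time: 23.85
tool_pos: [0.4662, 0.2395, 0.3586]
ee_rot: [3.141, -0.001, 1.478]
wrist_force: [-1.2, 0.0, -0.1]
width: 0.0563
finger_force: 0.0
```

```bash
python3 - <<'E'
from h import *
look("wrist",["bar_mid","bar_eye"],"w8")
look("scene",["bar_mid","bar_eye","tin_cup","bolt","lever_tab"])
E
```

```text
wrist bar_mid [([0.465, 0.236, 0.007], 0.73), ([0.748, 0.399, 0.003], 0.61)]
wrist bar_eye [([0.476, 0.3, 0.005], 0.83), ([0.692, 0.43, 0.007], 0.62)]
scene bar_mid [([0.747, 0.403, 0.008], 0.88), ([0.261, -0.242, 0.006], 0.73), ([0.465, 0.236, 0.004], 0.59)]
scene bar_eye [([0.225, -0.287, 0.008], 0.87), ([0.438, -0.121, 0.005], 0.84), ([0.471, 0.298, 0.004], 0.77)]
scene tin_cup [([0.59, 0.448, -0.002], 0.9)]
scene bolt []
scene lever_tab [([0.547, -0.154, 0.102], 0.69)]
```

View pics/w8.png

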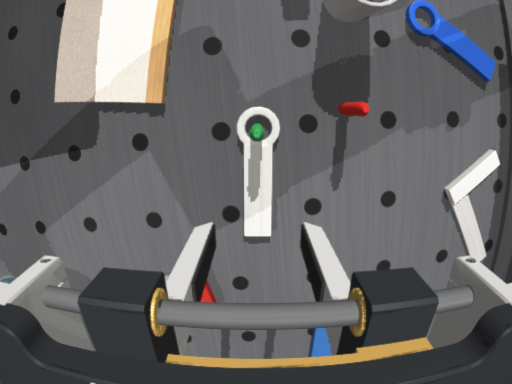

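The bar lies flat with the green post through its eye at (258,128), the cup has not moved, and the gripper is clear. I hand the job in.

```bash
python3 -c "
from bench import robot
print(robot.close_job())"
```

```text
the job is handed in; nothing more can be done
None
```

The job is handed in: the lever is flipped to loosen, the ratchet turned the bolt about a quarter turn, the bar lies flat with its eye on the green post, and I did not touch the loose tools or the cup.

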